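# Lock the reel on its axle with the R-clip

### The arm

A 7-joint arm with a two-finger parallel gripper is mounted at the origin on the work surface. World frame = base frame: x ahead of the robot, y to its left, z up, the work surface at z = 0. Lengths are in m, angles in rad, forces in N, time in s.
With the tool pointing down it reaches from about 0.425 to 0.95 m from the base axis. Payload 4.7 kg.
Tool frame: the origin (TCP) lies at the very end of the fingers, on their centre line; the grasp point (between the pads) lies arm.grasp_offset behind it (arm.grasp_offset is the distance from the TCP to the grasp point, in m); z points along the fingers, y is the line along which they close (so a half turn about z gives the same grasp; the last joint's range is limited). The gripper opens to 87 mm and grips with 3 to 60 N. Pads are 19 mm wide; open, the fingers measure 117 mm over their backs; the gripper's body (75 mm by 190 mm) begins 51 mm behind the grasp point.
Start: joints at [-1.225, 0.469, -0.049, 1.532, 0.024, 1.141, -0.082], TCP at [0.247, 0.628, 0.223] pointing down, gripper open.
Joint ranges: [-2.59, 2.59], [-0.33, 1.99], [-1.39, 1.29], [0.1, 2.45], [-1.04, 4.18], [0.21, 1.99], [-2.66, 2.66]. Speed limits (rad/s): [2.57, 2.57, 3.14, 3.14, 3.14, 3.14, 3.14].

### API

Orientations are given as a unit quaternion [x, y, z, w].
In Python, from bench import arm, optics gives the robot as it stands.
- The arm moves only by the shell command python3 -m inch 'ROWS' [FORCE]. ROWS is JSON, a list of rows, each an object with "grip": the gripper's target within -1 to 1 (shut at 1, half-way at 0, fully open at -1); "translation": the shift along the world's x, y, z in cm, a list of three; "yaw": the turn about the world's z in degrees. A call has exactly 10 rows; each row shifts and turns the commanded pose from where the row before left it; what a row does not reach is not made up. A row lasts 1/10 s, in which the tool goes at most 50 mm and 8.59 degrees, less where a joint would pass 70% of its speed; a pose out of reach is approached as far as the arm can. A call with a gripper value outside its range is refused whole. The fingers move at their own pace and stop on an object; FORCE is the grip in N (left out, the last holds). Time passes only in rows, so rows that do not move let the fingers close, or fill a call up. It gives the time, the measured TCP pose, the force, the opening and the grip force at its end, in the units of the state.
- arm.state(): the state, without advancing time (a new reading comes with each control period).
- optics.get_image(name): name is "scene" or "top"; returns a dict with "pixels" (420x560x3 uint8, blue, green, red), "range_z" (420x560 float32, m along the optical axis (not along the pixel's ray), 0 where there is no reading), "camera_matrix" (3x3 intrinsics, pixels), "position" and "attitude" of the camera in the world. Camera axes: x right, y down, z forward; pixel columns grow to the right and rows downward; lengths in m; the calibration is good to about 2 mm. A picture is of the moment at which its call begins.
- arm.finish_job(): hands the job in; it is judged then, once.
The state is a dict: "time": time; "joint_positions": joint angles; "qvel": joint speeds; "effort": joint torques, N m; "position": TCP position; "ee_rot": TCP orientation; "force": force on the tool from outside, world axes, zero at the start; "ft_torque": the same for the moment, N m; "opening": finger opening in m; "grasp_force": force on a finger pad.
Only numpy, scipy, OpenCV 4.12 (cv2) and the standard library are available. Lean on these libraries where they do the work, as an engineer would, in place of code of your own. Each camera call takes 0.05 s, during which the arm holds its last target. There are 200 camera calls.

### The job

Push the wooden reel along its axle until it is fully home against the collar, so that the cross-hole near the axle's end is uncovered. Then take the R-clip out of its block, stand its straight leg in the cross-hole with the bent leg resting on the axle, and let go of it; last, press down on its coil from above until the bent leg has ridden over the axle and the clip is fully home. Leave the thread cone, the jar and the tray where they are.

Things in the scene. Friction and masses are not known exactly. Their poses are not given: they have to be found in the camera images.
- stand: Fixed reel stand: plywood foot 120 x 190 x 12 mm and an upright plywood cheek 64 mm wide, its top 125 mm above the table, carrying a bright steel axle, diameter 26 mm, level, 95 mm above the table. Origin on the table straight under the cross-hole; z up, y along the axle from its free end (at y = -34 mm) to the cheek (faces at y = 113 and 131 mm).
- hole (a point): Centre of the vertical cross-hole through the axle, on the axle's centre line, 95 mm above the table; axes as the stand's. The hole is 9 mm wide with a countersink about 14 mm wide at its top. A dark collar, 48 mm in diameter, with its face 103 mm from here along +y, is the reel's stop.
- reel (a joint): How far (m) the reel stands off its collar: 0 is fully home, larger is nearer the axle's free end (at most 0.055). It slides along the axle with about 1.5 N of friction and stays where it is left. From about 0.014 on, its core begins to cover the cross-hole.
- reel_end (a point): Centre of the outer core end of the empty reel of light wood, on the axle's centre line; axes as the stand's. The reel is 85 mm long along +y: core 40 mm in diameter, two flanges 84 mm in diameter, 6 mm thick; the outer flange's outer face is 12 mm from this point along +y. With the reel home this point is 18 mm from the cross-hole along +y.
- holder: Beech block fixed to the table, 80 x 60 x 62 mm, origin at the centre of its underside, with a slot in its top (26 mm long in x, 8 mm wide, 52 mm deep) in which the R-clip stands at the start, legs down. The clip's legs are loose in it and lift straight out.
- clip_coil (a point): Centre of the coil atop the loose steel R-clip: a double loop, 32 mm in diameter, 12 mm thick along y; grip the flat faces. Clip: 6 mm wire, 126 mm long, about 75 g, flat in its x-z plane. z is up along the straight leg, x towards the bent leg. The straight leg's axis is at x = -13 mm, its tip 110 mm below. At the start this point is about 120 mm above the table and the clip may lean by 0.1 rad.
- clip_seat (a point): Point on the straight leg, 48 mm above its tip and 62 mm below the coil, that meets the cross-hole's centre when the clip is home; axes as the coil's. With the bent leg resting on the axle it is 20 to 30 mm above it (clip leaning up to 0.12 rad); a push of about 10 N on the coil snaps the springy bent leg over the axle, on either side. The clip's plane stands square to the axle (clip y along the axle).
- clip_tip (a point): Rounded tip of the clip's straight leg (6 mm wire); axes as the coil's.
- cone: Bystander: yellow thread cone, loose, 68 mm in diameter, 98 mm high; origin at the centre of its foot.
- jar: Bystander: lidded jar, loose, 72 mm in diameter, 85 mm high; origin at the centre of its foot.
- tray: Bystander: white open tray, loose, 100 x 170 x 45 mm; origin at the centre of its underside.

How it is judged:
By the outcome, as a careful person would: the job done as asked, in the order asked, and still so for the second after the job is handed in, with the robot touching nothing.
It also fails if it takes over 64 s, if anything falls off the work surface, if the arm or the gripper's body presses on something with over 40 N, if the wrist force passes 120 N, or if a joint passes its speed limit or range.

## Working session

There is one attempt and no reset: what is moved stays moved. The work goes in short steps, Python scripts to look and compute and a shell command to move; the robot and the scene stay as the last step left them, time stands still between calls to the robot, and variables do not carry over. Pictures are saved under pics/ and viewed, at most 10 in all, crops included, and the job is handed in when it is done.

```bash
mkdir -p pics; cat > h.py <<'E'
import numpy as np, cv2
from scipy.spatial.transform import Rotation as R
from bench import arm, optics
def grab(n,save=None):
    d=optics.get_image(n)
    if save: cv2.imwrite('pics/'+save,d['pixels'])
    return d
def pose(d):
    a=np.array(d['attitude'],float)
    M=a if a.shape==(3,3) else R.from_quat(a).as_matrix()
    return M,np.array(d['position'],float)
def cloud(d):
    K=np.array(d['camera_matrix']);M,p=pose(d);z=d['range_z']
    v,u=np.mgrid[:z.shape[0],:z.shape[1]]
    c=np.stack([(u-K[0,2])/K[0,0]*z,(v-K[1,2])/K[1,1]*z,z],-1)
    P=c@M.T+p; P[z==0]=np.nan
    return P
def onplane(d,u,v,h):
    K=np.array(d['camera_matrix']);M,p=pose(d)
    r=M@np.array([(u-K[0,2])/K[0,0],(v-K[1,2])/K[1,1],1]);return p+r*(h-p[2])/r[2]
def proj(d,P):
    K=np.array(d['camera_matrix']);M,p=pose(d);c=K@(M.T@(np.array(P)-p));return c[:2]/c[2]
E
python3 - <<'E'
from h import *
for n in('scene','top'):
    d=grab(n,n+'0.png');print(n,d['position'],d['attitude'],np.array(d['camera_matrix']).tolist())
s=arm.state();print(s,arm.grasp_offset)
E
```

```text
scene [ 1.14242943 -0.32224367  0.60628147] [ 0.80685121  0.38676478 -0.19760138 -0.40044702] [[387.13141152273397, 0.0, 281.20930745043745], [0.0, 387.13141152273397, 204.67135412043163], [0.0, 0.0, 1.0]]
top [0.56324606 0.08006042 1.01525499] [-0.69741651  0.71624286 -0.0193963   0.01517115] [[390.885382511162, 0.0, 287.87364867676894], [0.0, 390.885382511162, 206.51366744246786], [0.0, 0.0, 1.0]]
{'time': 0.1, 'joint_positions': array([-1.22485997,  0.46940243, -0.04861383,  1.5335636 ,  0.02408665,
        1.1409922 , -0.08231565]), 'qvel': array([-1.93495172e-03, -9.61785401e-05,  4.91897105e-05, -1.32667965e-03,
       -8.52810363e-04, -4.25434871e-04,  6.40856898e-04]), 'effort': array([ 4.62139451e-04, -5.09168887e+01, -8.12539039e-02, -2.36829114e+01,
       -6.15223381e-02,  3.44344019e-02,  4.45231615e-05]), 'position': array([0.24690864, 0.62764676, 0.22158095]), 'ee_rot': array([ 1.86310850e-01,  9.82490445e-01, -8.78304621e-04, -1.45981941e-04]), 'force': array([-0.32725756,  0.33140419, -0.69294739]), 'ft_torque': array([0.02391223, 0.04660816, 0.01844357]), 'grasp_force': 0.0, 'opening': 0.08712143436016871} 0.0187
```

View pics/scene0.png

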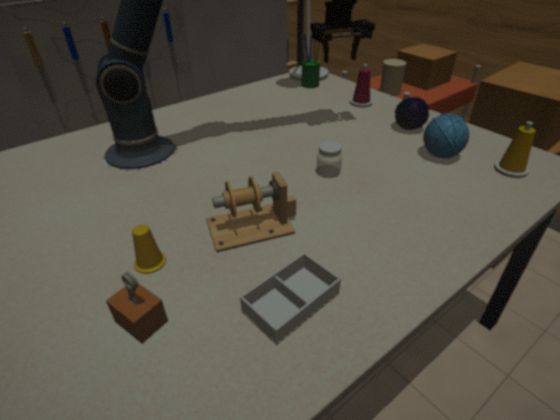

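View pics/top0.png

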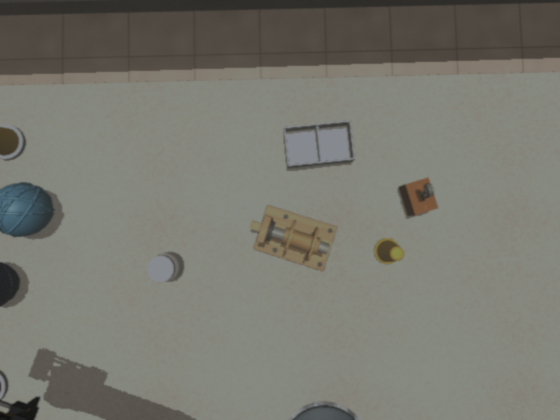

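The scene view shows the axle's free end at about (215,202) and the cheek at (283,195). The clip block is at (137,308), with the cone next to it at (147,247). In the top view the stand is at (295,240), the block at (420,197), the cone at (388,252), the tray at (318,147) and the jar at (162,268).

```bash
python3 - <<'E'
from h import *
t=grab('top');s=grab('scene')
a=cv2.resize(t['pixels'][170:290,230:460],None,fx=3.4,fy=3.4,interpolation=cv2.INTER_CUBIC)
a=cv2.convertScaleAbs(a,alpha=1.6)
cv2.imwrite('pics/c1.png',a)
b=np.vstack([cv2.resize(s['pixels'][165:255,195:305],(366,300),interpolation=cv2.INTER_CUBIC)])
c=cv2.resize(s['pixels'][255:345,95:205],(366,300),interpolation=cv2.INTER_CUBIC)
cv2.imwrite('pics/c2.png',cv2.convertScaleAbs(np.hstack([b,c]),alpha=1.6))
for n,d in(('top',t),('scene',s)):
    P=cloud(d);x,y,z=P[...,0],P[...,1],P[...,2]
    C=onplane(t,295,240,0)
    m=(abs(x-C[0])<.16)&(abs(y-C[1])<.16)&np.isfinite(z)
    # foot
    f=m&(z>.007)&(z<.018);
    if n=='top':
        print('foot',cv2.minAreaRect(P[f][:,:2].astype(np.float32)))
        k=m&(z>.118)&(z<.13);print('z~.125',P[k].mean(0),k.sum())
        H=onplane(t,420,197,.06);h=(abs(x-H[0])<.07)&(abs(y-H[1])<.07)&(z>.052)&(z<.07)
        print('block',cv2.minAreaRect(P[h][:,:2].astype(np.float32)),P[h][:,2].mean())
        h2=(abs(x-H[0])<.07)&(abs(y-H[1])<.07)&(z>.1);print('coil',P[h2].round(3).tolist())
        pts=P[m&(z>.09)];c0=pts.mean(0)[:2]
        print('hi',c0)
    else:
        h2=(abs(x-H[0])<.07)&(abs(y-H[1])<.07)&(z>.1);print('coil s',P[h2].round(3).tolist())
E
```

```text
foot ((0.5323618650436401, 0.05872947722673416), (0.19000187516212463, 0.12000169605016708), 70.8623275756836)
z~.125 [0.55080655 0.1104269  0.12449019] 310
block ((0.627408504486084, -0.2527482807636261), (0.08007343113422394, 0.06128417328000069), 15.362944602966309) 0.06176793399219766
coil [[0.653, -0.248, 0.12], [0.652, -0.249, 0.123], [0.652, -0.249, 0.129], [0.651, -0.243, 0.114], [0.65, -0.243, 0.121], [0.65, -0.242, 0.128], [0.65, -0.245, 0.126], [0.65, -0.248, 0.126], [0.649, -0.248, 0.131], [0.65, -0.252, 0.127], [0.648, -0.241, 0.119], [0.648, -0.242, 0.124], [0.648, -0.243, 0.126], [0.647, -0.243, 0.132], [0.647, -0.246, 0.132], [0.647, -0.248, 0.13], [0.647, -0.25, 0.132], [0.647, -0.253, 0.13], [0.646, -0.242, 0.115], [0.646, -0.245, 0.115], [0.645, -0.243, 0.125], [0.645, -0.243, 0.133], [0.644, -0.245, 0.134], [0.644, -0.247, 0.133], [0.644, -0.249, 0.134], [0.644, -0.251, 0.134], [0.644, -0.254, 0.132], [0.645, -0.242, 0.109], [0.644, -0.243, 0.112], [0.644, -0.246, 0.112], [0.644, -0.249, 0.11], [0.642, -0.243, 0.132], [0.642, -0.245, 0.132], [0.642, -0.246, 0.135]
[... 6178 characters left out ...]
-0.251, 0.119], [0.653, -0.25, 0.119], [0.653, -0.248, 0.118], [0.653, -0.247, 0.117], [0.65, -0.245, 0.113], [0.651, -0.244, 0.113], [0.638, -0.255, 0.107], [0.64, -0.254, 0.108], [0.643, -0.253, 0.11], [0.644, -0.252, 0.11], [0.651, -0.251, 0.116], [0.652, -0.25, 0.116], [0.655, -0.249, 0.118], [0.65, -0.247, 0.112], [0.651, -0.246, 0.112], [0.64, -0.255, 0.106], [0.644, -0.254, 0.109], [0.646, -0.253, 0.11], [0.653, -0.252, 0.116], [0.652, -0.251, 0.113], [0.653, -0.249, 0.114], [0.651, -0.247, 0.11], [0.646, -0.245, 0.105], [0.647, -0.253, 0.108], [0.647, -0.252, 0.108], [0.652, -0.251, 0.111], [0.648, -0.249, 0.107], [0.649, -0.248, 0.106], [0.643, -0.25, 0.101], [0.645, -0.249, 0.102]]
```

View pics/c1.png

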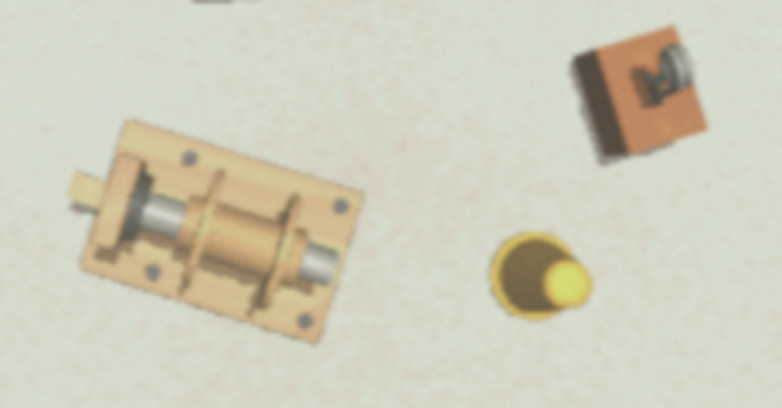

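View pics/c2.png

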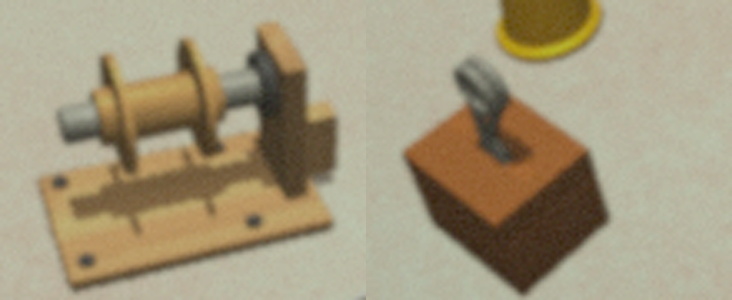

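```bash
cat >> h.py <<'E'
def stand(P,O,th):
    e=np.array([np.cos(th),np.sin(th)]);x=np.array([e[1],-e[0]])
    q=P[...,:2]-O;return np.stack([q@x,q@e,P[...,2]],-1)
E
python3 - <<'E'
from h import *
t=grab('top');s=grab('scene')
Pt,Ps=cloud(t),cloud(s)
O=np.array([0.53236,0.05873]);th=np.radians(70.86)
for n,P in(('t',Pt),('s',Ps)):
    S=stand(P,O,th).reshape(-1,3);S=S[np.isfinite(S).all(1)]
    S=S[(abs(S[:,0])<.08)&(abs(S[:,1])<.13)&(S[:,2]>.085)]
    print(n)
    for y in np.arange(-.11,.11,.004):
        k=S[abs(S[:,1]-y)<.002]
        if len(k): print('%.3f n%d xmin %.3f xmax %.3f zmax %.3f xtop %.3f'%(y,len(k),k[:,0].min(),k[:,0].max(),k[:,2].max(),k[k[:,2]>k[:,2].max()-.006,0].mean()))
B=np.array([0.62741,-0.25275]);tb=np.radians(15.36+90)  # block frame: x along (cos15,sin15)
for n,P in(('t',Pt),('s',Ps)):
    S=stand(P,B,tb).reshape(-1,3);S=S[np.isfinite(S).all(1)]
    S=S[(abs(S[:,0])<.06)&(abs(S[:,1])<.05)&(S[:,2]>.066)]
    for z in np.arange(.07,.14,.006):
        k=S[abs(S[:,2]-z)<.003]
        if len(k): print(n,'z%.3f x %.3f..%.3f y %.3f..%.3f n%d'%(z,k[:,0].min(),k[:,0].max(),k[:,1].min(),k[:,1].max(),len(k)))
E
```

```text
t
-0.078 n12 xmin -0.010 xmax 0.011 zmax 0.109 xtop 0.000
-0.074 n18 xmin -0.011 xmax 0.013 zmax 0.109 xtop 0.002
-0.070 n19 xmin -0.012 xmax 0.012 zmax 0.110 xtop 0.001
-0.066 n20 xmin -0.012 xmax 0.013 zmax 0.109 xtop 0.001
-0.062 n17 xmin -0.011 xmax 0.011 zmax 0.109 xtop 0.000
-0.058 n20 xmin -0.012 xmax 0.013 zmax 0.110 xtop -0.001
-0.054 n22 xmin -0.018 xmax 0.018 zmax 0.115 xtop 0.001
-0.050 n28 xmin -0.019 xmax 0.020 zmax 0.117 xtop 0.002
-0.046 n26 xmin -0.018 xmax 0.019 zmax 0.120 xtop -0.004
-0.042 n43 xmin -0.041 xmax 0.041 zmax 0.138 xtop 0.000
-0.038 n93 xmin -0.040 xmax 0.040 zmax 0.139 xtop -0.001
-0.034 n29 xmin -0.019 xmax 0.020 zmax 0.116 xtop 0.001
-0.030 n30 xmin -0.018 xmax 0.019 zmax 0.117 xtop -0.001
-0.026 n30 xmin -0.020 xmax 0.020 zmax 0.116 xtop 0.001
-0.022 n32 xmin -0.019 xmax 0.019 zmax 0.117 xtop 0.001
-0.018 n27 xmin -0.020 xmax 0.019 zmax 0.118 xtop -0.001
-0.014 n29 xmin -0.019 xmax 0.018 zmax 0.115 xtop -0.001
-0.010 n29 xmin -0.020 xmax 0.020 zmax 0.117 xtop -0.001
-0.006 n31 xmin -0.019 xmax 0.019 zmax 0.119 xtop 0.001
-0.002 n30 xmin -0.019 xmax
[... 3944 characters left out ...]
0.005..0.026 y -0.002..0.006 n9
t z0.124 x -0.004..0.025 y -0.003..0.006 n10
t z0.130 x -0.002..0.024 y -0.007..0.006 n39
t z0.136 x 0.006..0.019 y -0.004..0.005 n21
s z0.070 x -0.006..0.012 y -0.003..0.003 n21
s z0.076 x -0.006..0.005 y -0.003..0.001 n13
s z0.082 x -0.004..0.008 y -0.003..0.002 n17
s z0.088 x -0.004..0.012 y -0.003..0.001 n12
s z0.094 x -0.006..0.016 y -0.003..0.001 n8
s z0.100 x -0.004..0.019 y -0.002..0.000 n7
s z0.106 x 0.003..0.021 y -0.006..0.002 n13
s z0.112 x -0.002..0.026 y -0.006..0.005 n43
s z0.118 x -0.002..0.027 y -0.006..0.006 n29
s z0.124 x -0.002..0.027 y -0.006..0.005 n32
s z0.130 x 0.001..0.025 y -0.006..0.006 n52
s z0.136 x 0.004..0.020 y -0.006..0.005 n38
```

The measurements match the given sizes:

| Item | Position | Notes |
|---|---|---|
| Hole | (0.517, 0.015) | axle heading 70.9° |
| Reel | about 28 mm off its collar | flange face 0.0435 short of the foot centre along the axle |
| Coil | (0.638, -0.250, 0.120) | clip x heading 15.4° |

Next I go to the free end side with the fingers shut.

```bash
R='x'; python3 -m inch '[{"grip":1,"translation":[1.3,-3.2,0],"yaw":0.3},{"grip":1,"translation":[1.3,-3.2,0],"yaw":0.3},{"grip":1,"translation":[1.3,-3.2,0],"yaw":0.3},{"grip":1,"translation":[1.3,-3.2,0],"yaw":0.3},{"grip":1,"translation":[1.3,-3.2,0],"yaw":0.3},{"grip":1,"translation":[1.3,-3.2,0],"yaw":0.3},{"grip":1,"translation":[1.3,-3.2,0],"yaw":0.3},{"grip":1,"translation":[1.3,-3.2,0],"yaw":0.3},{"grip":1,"translation":[1.3,-3.2,0],"yaw":0},{"grip":1,"translation":[1.3,-3.2,0],"yaw":0}]' 20
python3 -m inch '[{"grip":1,"translation":[1.3,-3.2,0],"yaw":0},{"grip":1,"translation":[1.3,-3.2,0],"yaw":0},{"grip":1,"translation":[1.3,-3.2,0],"yaw":0},{"grip":1,"translation":[1.3,-3.2,0],"yaw":0},{"grip":1,"translation":[1.3,-3.2,0],"yaw":0},{"grip":1,"translation":[1.3,-3.2,0],"yaw":0},{"grip":1,"translation":[1.3,-3.2,0],"yaw":0},{"grip":1,"translation":[1.3,-3.2,0],"yaw":0},{"grip":1,"translation":[1.3,-3.2,0],"yaw":0},{"grip":1,"translation":[1.0,-3.2,0],"yaw":0}]'
```

```text
time: 1.3
position: [0.3775, 0.3068, 0.2228]
ee_rot: [0.166, 0.986, 0.0, 0.0]
force: [0.9, 1.2, 0.9]
opening: 0.0149
grasp_force: 0.0
time: 2.3
position: [0.5047, -0.0132, 0.2228]
ee_rot: [0.166, 0.986, 0.0, 0.0]
force: [0.4, 0.0, 0.1]
opening: 0.0005
grasp_force: 0.0
```

```bash
python3 -m inch '[{"grip":1,"translation":[0,-0.9,-2.5],"yaw":0},{"grip":1,"translation":[0,0,-2.5],"yaw":0},{"grip":1,"translation":[0,0,-2.5],"yaw":0},{"grip":1,"translation":[0,0,-2.4],"yaw":0},{"grip":1,"translation":[0,0,0],"yaw":0},{"grip":1,"translation":[0.33,0.94,0],"yaw":0},{"grip":1,"translation":[0.33,0.94,0],"yaw":0},{"grip":1,"translation":[0.26,0.76,0],"yaw":0},{"grip":1,"translation":[0.2,0.57,0],"yaw":0},{"grip":1,"translation":[0.2,0.57,0],"yaw":0}]'
python3 -m inch '[{"grip":1,"translation":[0.16,0.47,0],"yaw":0},{"grip":1,"translation":[0.16,0.47,0],"yaw":0},{"grip":1,"translation":[0.1,0.28,0],"yaw":0},{"grip":1,"translation":[0.07,0.19,0],"yaw":0},{"grip":1,"translation":[0,0,0],"yaw":0},{"grip":1,"translation":[0,0,0],"yaw":0},{"grip":1,"translation":[0,0,0],"yaw":0},{"grip":1,"translation":[0,0,0],"yaw":0},{"grip":1,"translation":[0,0,0],"yaw":0},{"grip":1,"translation":[0,0,0],"yaw":0}]'
```

```text
time: 3.3
position: [0.5178, 0.0172, 0.1242]
ee_rot: [0.166, 0.986, -0.0, 0.001]
force: [-0.4, -1.9, 1.7]
opening: 0.0004
grasp_force: 0.9
time: 4.3
position: [0.5221, 0.0311, 0.1235]
ee_rot: [0.166, 0.986, 0.0, -0.0]
force: [0.7, -0.3, 0.5]
opening: 0.0004
grasp_force: 0.0
```

```bash
python3 -m inch '[{"grip":1,"translation":[0.07,0.19,0],"yaw":0},{"grip":1,"translation":[0.07,0.19,0],"yaw":0},{"grip":1,"translation":[0,0,0],"yaw":0},{"grip":1,"translation":[0,0,0],"yaw":0},{"grip":1,"translation":[0,0,0],"yaw":0},{"grip":1,"translation":[0,0,0],"yaw":0},{"grip":1,"translation":[0,0,0],"yaw":0},{"grip":1,"translation":[0,0,0],"yaw":0},{"grip":1,"translation":[0,0,0],"yaw":0},{"grip":1,"translation":[0,0,0],"yaw":0}]'
python3 - <<'E'
from h import *
O=np.array([0.53236,0.05873]);th=np.radians(70.86)
S=stand(cloud(grab('scene')),O,th).reshape(-1,3);S=S[np.isfinite(S).all(1)]
S=S[(S[:,0]>.022)&(S[:,0]<.045)&(abs(S[:,1])<.07)&(S[:,2]>.07)&(S[:,2]<.13)]
h,e=np.histogram(S[:,1],np.arange(-.06,.07,.002));print([(round(a,3),int(n)) for a,n in zip(e,h) if n])
E
```

```text
time: 5.3
position: [0.5237, 0.035, 0.1236]
ee_rot: [0.166, 0.986, 0.0, 0.0]
force: [0.4, -0.4, -0.3]
opening: 0.0006
grasp_force: 0.1
[(np.float64(-0.016), 43), (np.float64(-0.014), 21), (np.float64(-0.012), 19), (np.float64(-0.01), 7), (np.float64(0.038), 30), (np.float64(0.04), 31), (np.float64(0.042), 23), (np.float64(0.044), 11), (np.float64(0.058), 3), (np.float64(0.06), 1), (np.float64(0.062), 2), (np.float64(0.064), 2), (np.float64(0.066), 4)]
```

```bash
python3 -m inch '[{"grip":1,"translation":[0.05,0.14,0],"yaw":0},{"grip":1,"translation":[0.05,0.14,0],"yaw":0},{"grip":1,"translation":[0,0,0],"yaw":0},{"grip":1,"translation":[0,0,0],"yaw":0},{"grip":1,"translation":[0,0,0],"yaw":0},{"grip":1,"translation":[0,0,0],"yaw":0},{"grip":1,"translation":[0,0,0],"yaw":0},{"grip":1,"translation":[0,0,0],"yaw":0},{"grip":1,"translation":[0,0,0],"yaw":0},{"grip":1,"translation":[0,0,0],"yaw":0}]'
```

```text
time: 6.35
position: [0.524, 0.036, 0.1236]
ee_rot: [0.166, 0.986, -0.001, -0.001]
force: [-1.4, -4.7, 2.6]
opening: 0.0005
grasp_force: 2.6
```

```bash
python3 -m inch '[{"grip":1,"translation":[0.06,0.17,0],"yaw":0},{"grip":1,"translation":[0,0,0],"yaw":0},{"grip":1,"translation":[-0.3,-0.9,0],"yaw":0},{"grip":1,"translation":[-0.3,-0.9,0],"yaw":0},{"grip":1,"translation":[0,0,3],"yaw":0},{"grip":1,"translation":[0,0,4],"yaw":0},{"grip":0.5,"translation":[0,0,4],"yaw":0},{"grip":0,"translation":[1.2,-2.8,0],"yaw":7},{"grip":0,"translation":[1.2,-2.8,0],"yaw":7},{"grip":0,"translation":[1.2,-2.8,0],"yaw":7}]'
python3 -m inch '[{"grip":0,"translation":[1.2,-2.8,0],"yaw":7},{"grip":0,"translation":[1.2,-2.8,0],"yaw":6.5},{"grip":0,"translation":[1.2,-2.8,0],"yaw":0},{"grip":0,"translation":[1.2,-2.8,0],"yaw":0},{"grip":0,"translation":[1.2,-2.8,0],"yaw":0},{"grip":0,"translation":[1.2,-2.8,0],"yaw":0},{"grip":0,"translation":[1.2,-2,0],"yaw":0},{"grip":0,"translation":[0,0,0],"yaw":0},{"grip":0,"translation":[0,0,0],"yaw":0},{"grip":0,"translation":[0,0,0],"yaw":0}]'
```

```text
time: 7.35
position: [0.5558, -0.0631, 0.2342]
ee_rot: [-0.02, 1.0, 0.001, 0.001]
force: [1.1, -0.2, 0.8]
opening: 0.0249
grasp_force: 0.0
time: 8.35
position: [0.6391, -0.2491, 0.2334]
ee_rot: [-0.135, 0.991, 0.001, 0.0]
force: [-0.1, 0.7, 0.0]
opening: 0.0436
grasp_force: 0.0
```

```bash
python3 -m inch '[{"grip":0,"translation":[-0.1,0,-2.5],"yaw":0},{"grip":0,"translation":[0,0,-2.5],"yaw":0},{"grip":0,"translation":[0,0,-2.5],"yaw":0},{"grip":0,"translation":[0,0,-2.5],"yaw":0},{"grip":0,"translation":[0,0,-2.1],"yaw":0},{"grip":0,"translation":[0,0,-1],"yaw":0},{"grip":0,"translation":[0,0,0],"yaw":0},{"grip":0.4,"translation":[0,0,0],"yaw":0},{"grip":1,"translation":[0,0,0],"yaw":0},{"grip":1,"translation":[0,0,0],"yaw":0}]' 30
python3 -m inch '[{"grip":1,"translation":[0,0,0],"yaw":0},{"grip":1,"translation":[0,0,0],"yaw":0},{"grip":1,"translation":[0,0,0],"yaw":0},{"grip":1,"translation":[0,0,1],"yaw":0},{"grip":1,"translation":[0,0,2],"yaw":0},{"grip":1,"translation":[0,0,2.5],"yaw":0},{"grip":1,"translation":[0,0,3],"yaw":0},{"grip":1,"translation":[0,0,3],"yaw":0},{"grip":1,"translation":[0,0,3],"yaw":0},{"grip":1,"translation":[0,0,0],"yaw":0}]'
python3 - <<'E'
from h import *
s=grab('scene');t=grab('top');cv2.imwrite('pics/g.png',cv2.convertScaleAbs(s['pixels'],alpha=1.5))
p=arm.state()['position'];th=np.radians(105.4)
for n,d in(('s',s),('t',t)):
    S=stand(cloud(d),p[:2],th).reshape(-1,3);S[:,2]-=p[2]
    S=S[(abs(S[:,0])<.05)&(abs(S[:,1])<.03)&(S[:,2]<-.002)&(S[:,2]>-.12)]
    for z in np.arange(-.12,0,.008):
        k=S[abs(S[:,2]-z)<.004]
        if len(k): print(n,'%.3f x %s y %.4f..%.4f'%(z,sorted(np.round(k[:,0]*1000).astype(int)),k[:,1].min(),k[:,1].max()))
E
```

```text
time: 9.35
position: [0.6389, -0.2509, 0.1039]
ee_rot: [-0.134, 0.991, -0.0, 0.001]
force: [0.7, -1.0, 0.7]
opening: 0.0275
grasp_force: 0.0
time: 10.35
position: [0.6403, -0.2521, 0.2534]
ee_rot: [-0.134, 0.991, -0.002, 0.004]
force: [0.5, -0.6, 0.4]
opening: 0.0119
grasp_force: 30.0
s -0.088 x [np.int64(-18), np.int64(-18), np.int64(-17), np.int64(-17)] y -0.0027..0.0009
s -0.080 x [np.int64(-19), np.int64(-18), np.int64(-18), np.int64(-17), np.int64(-17), np.int64(-16), np.int64(-16), np.int64(-16), np.int64(-16), np.int64(-16), np.int64(-16), np.int64(-14)] y -0.0044..0.0017
s -0.072 x [np.int64(-19), np.int64(-18), np.int64(-18), np.int64(-17), np.int64(-16), np.int64(-16), np.int64(-16), np.int64(-16), np.int64(-16), np.int64(-16), np.int64(-15), np.int64(-15), np.int64(-15), np.int64(-15), np.int64(-14), np.int64(0), np.int64(1)] y -0.0041..0.0005
s -0.064 x [np.int64(-18), np.int64(-17), np.int64(-17), np.int64(-17), np.int64(-17), np.int64(-16), np.int64(-16), np.int64(-16), np.int64(-16), np.int64(-16), np.int64(-15), np.int64(-14), np.int64(-3), np.int64(-3), np.int64(-2),
[... 3035 characters left out ...]
019
s -0.008 x [np.int64(-11), np.int64(-4), np.int64(-3), np.int64(0), np.int64(0), np.int64(0), np.int64(1), np.int64(2), np.int64(2), np.int64(2), np.int64(3), np.int64(3), np.int64(3), np.int64(4), np.int64(4)] y -0.0039..0.0006
t -0.032 x [np.int64(-17), np.int64(-15), np.int64(-6), np.int64(-4), np.int64(-2), np.int64(-2), np.int64(0), np.int64(0)] y -0.0014..0.0022
t -0.024 x [np.int64(-18), np.int64(-18), np.int64(-16), np.int64(-15), np.int64(-14), np.int64(-13), np.int64(-9), np.int64(-7)] y -0.0001..0.0022
t -0.016 x [np.int64(-16), np.int64(-16), np.int64(-14)] y 0.0016..0.0017
t -0.008 x [np.int64(-17), np.int64(-15), np.int64(-14), np.int64(-13), np.int64(-12)] y 0.0014..0.0027
```

View pics/g.png

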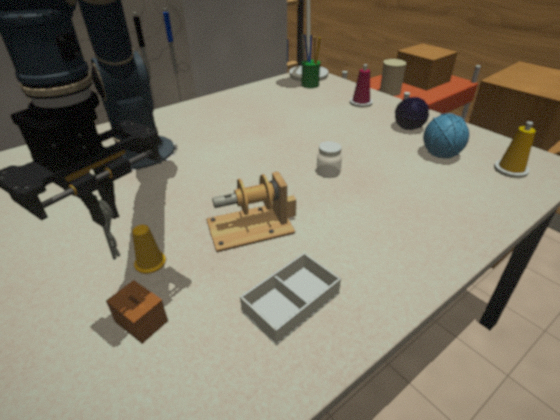

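The picture shows the reel home against its collar. The clip hangs from the fingers with its tip at about (116,254), and the block at (137,310) is empty. The straight leg leans about 0.075 rad in the clip's plane.

```bash
python3 -m inch '[{"grip":1,"translation":[-1.06,2.6,0],"yaw":-3.5},{"grip":1,"translation":[-1.06,2.6,0],"yaw":-3.5},{"grip":1,"translation":[-1.06,2.6,0],"yaw":-3.5},{"grip":1,"translation":[-1.06,2.6,0],"yaw":-3.5},{"grip":1,"translation":[-1.06,2.6,0],"yaw":-3.5},{"grip":1,"translation":[-1.06,2.6,0],"yaw":-3.5},{"grip":1,"translation":[-1.06,2.6,0],"yaw":-3.5},{"grip":1,"translation":[-1.06,2.6,0],"yaw":-3.5},{"grip":1,"translation":[-1.06,2.6,0],"yaw":-3.5},{"grip":1,"translation":[-1.06,2.9,0],"yaw":-3}]'
python3 -m inch '[{"grip":1,"translation":[0,0,-1],"yaw":0},{"grip":1,"translation":[0,0,-1],"yaw":0},{"grip":1,"translation":[0,0,-1],"yaw":0},{"grip":1,"translation":[0,0,-0.7],"yaw":0},{"grip":1,"translation":[0,0,0],"yaw":0},{"grip":1,"translation":[0,0,0],"yaw":0},{"grip":1,"translation":[0,0,0],"yaw":0},{"grip":1,"translation":[0,0,0],"yaw":0},{"grip":1,"translation":[0,0,0],"yaw":0},{"grip":1,"translation":[0,0,0],"yaw":0}]'
cat > look.py <<'E'
from h import *
import sys
O=np.array([0.53236,0.05873]);th=np.radians(70.86);H=O-.046*np.array([np.cos(th),np.sin(th)])
s=grab('scene');t=grab('top')
c=cv2.convertScaleAbs(cv2.resize(s['pixels'][120:230,180:310],(709,600),interpolation=cv2.INTER_CUBIC),alpha=1.6)
cv2.imwrite('pics/'+sys.argv[1],c)
st=arm.state();p=st['position'];print(p.round(4),st['ee_rot'].round(3),'tcp in stand',stand(p,H,th).round(4),'hole px',proj(s,[*H,.108]))
for n,d in(('s',s),('t',t)):
    S=stand(cloud(d),H,th).reshape(-1,3);S=S[np.isfinite(S).all(1)]
    k=S[(abs(S[:,0])<.006)&(S[:,1]<-.005)&(S[:,1]>-.05)&(S[:,2]>.1)&(S[:,2]<.112)]
    print(n,'axle free end',k[:,1].min() if len(k) else None,'top',k[:,2].max() if len(k) else None)
    a=S[(abs(S[:,0])<.03)&(S[:,1]<-.012)&(S[:,1]>-.04)&(S[:,2]>.085)&(S[:,2]<.112)]
    print(' axle x',a[:,0].min(),a[:,0].max())
    S=S[(abs(S[:,0])<.035)&(abs(S[:,1])<.012)&(S[:,2]>.109)&(S[:,2]<p[2]-.004)]
    for z in np.arange(.112,p[2],.008):
        k=S[(abs(S[:,2]-z)<.004)&(S[:,0]<stand(p,H,th)[0]-.008)]
        if len(k)>1: print(' z%.3f x %.4f..%.4f med %.4f y %.4f..%.4f med %.4f n%d'%(z,k[:,0].min(),k[:,0].max(),np.median(k[:,0]),k[:,1].min(),k[:,1].max(),np.median(k[:,1]),len(k)))
E
python3 look.py l1.png
```

```text
time: 11.45
position: [0.5304, 0.013, 0.246]
ee_rot: [0.167, 0.986, -0.001, -0.002]
force: [0.9, -0.0, -0.4]
opening: 0.0121
grasp_force: 30.0
time: 12.45
position: [0.5323, 0.0124, 0.2108]
ee_rot: [0.166, 0.986, 0.0, 0.0]
force: [0.2, -0.2, -0.6]
opening: 0.0115
grasp_force: 30.0
[0.5322 0.0124 0.2107] [0.166 0.986 0.    0.   ] tcp in stand [0.015  0.0022 0.2107] hole px [226.81855229 195.03797002]
s axle free end -0.03252508520373036 top 0.10954183830641556
 axle x -0.012010845810829989 0.013550099831732651
 z0.120 x -0.0064..-0.0023 med -0.0051 y 0.0006..0.0051 med 0.0026 n6
 z0.128 x -0.0039..-0.0032 med -0.0035 y 0.0009..0.0010 med 0.0009 n2
 z0.136 x -0.0050..-0.0016 med -0.0031 y 0.0001..0.0015 med 0.0014 n4
 z0.144 x -0.0050..0.0066 med -0.0044 y 0.0004..0.0007 med 0.0005 n4
 z0.152 x -0.0045..0.0069 med -0.0036 y 0.0006..0.0011 med 0.0010 n3
 z0.160 x -0.0040..-0.0002 med -0.0016 y 0.0009..0.0022 med 0.0014 n4
 z0.168 x -0.0027..-0.0000 med -0.0018 y 0.0001..0.0018 med 0.0003 n4
 z0.176 x -0.0020..-0.0016 med -0.0020 y 0.0007..0.0012 med 0.0009 n3
 z0.184 x 0.0006..0.0062 med 0.0006 y 0.0012..0.0059 med 0.0015 n3
 z0.192 x -0.0029..0.0012 med 0.0007 y 0.0004..0.0022 med 0.0018 n4
 z0.200 x 0.0016..0.0031 med 0.0020 y -0.0001..0.0022 med 0.0022 n3
t axle free end None top NoneTraceback (most recent call last):
  File "look.py", line 13, in <module>
    print(' axle x',a[:,0].min(),a[:,0].max())
                    ~~~~~~~~~~^^
    return umr_minimum(a, axis, None, out, keepdims, initial, where)
ValueError: zero-size array to reduction operation minimum which has no identity
```

View pics/l1.png

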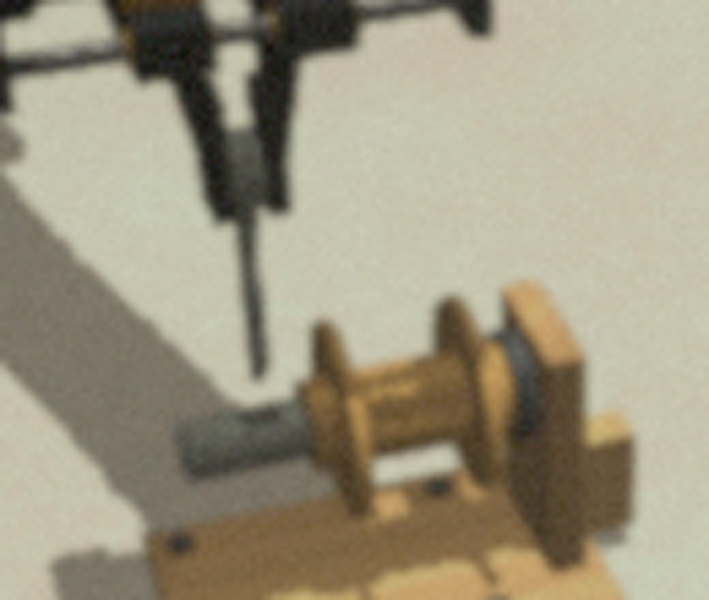

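The crop shows the leg tip at about (260,375) and the cross-hole as a dark spot at (265,413), clear of the reel core. I'll pin both down with rays.

```bash
cat > tip.py <<'E'
from h import *
O=np.array([0.53236,0.05873]);th=np.radians(70.86);H=O-.046*np.array([np.cos(th),np.sin(th)])
s=grab('scene');g=cv2.cvtColor(s['pixels'],cv2.COLOR_BGR2GRAY)
K=np.array(s['camera_matrix']);M,p0=pose(s)
def onx(u,v,X):
    r=M@np.array([(u-K[0,2])/K[0,0],(v-K[1,2])/K[1,1],1]);n=np.array([np.sin(th),-np.cos(th),0])
    h=np.array([*H,0])+n*X;return stand(p0+r*((h-p0)@n)/(r@n),H,th)
print(g[182:202,220:236])
for v in range(168,189):
    r=g[v,215:240].astype(float);w=np.clip(np.median(r)-15-r,0,None)
    if w.sum()>20: u=215+(w*np.arange(25)).sum()/w.sum();print(v,round(u,2),onx(u,v,-.004).round(4),'w%d'%w.sum())
b=g[191:200,221:236].astype(float);w=np.clip(np.median(b)-8-b,0,None);vv,uu=np.mgrid[191:200,221:236]
u,v=(w*uu).sum()/w.sum(),(w*vv).sum()/w.sum();print('hole',u,v,stand(onplane(s,u,v,.108),H,th))
E
python3 tip.py
```

```text
[[122 120 119 118 107  81  56  51  73 101 117 121 120 121 122 117]
 [122 120 121 117 107  81  52  50  72 100 117 123 123 121 121 118]
 [122 121 122 120 108  84  51  51  68  98 115 121 121 123 124 119]
 [122 121 122 121 113  91  62  54  65  95 116 121 122 123 121 120]
 [122 122 121 120 118 100  69  52  63  92 117 122 124 122 124 118]
 [123 122 123 123 119 103  68  51  71  97 116 121 123 123 123 118]
 [122 120 121 121 117 102  75  64  85 107 119 123 125 122 118 113]
 [120 122 121 121 116 109  91  84 101 115 122 123 121 115 107  96]
 [113 119 121 120 119 117 109 109 115 119 121 121 120 108  88  74]
 [102 114 118 122 121 121 121 121 119 123 123 123 118 102  77  57]
 [ 90 102 112 116 120 121 120 121 118 118 114 116 109  90  66  52]
 [ 77  87  95 104 112 115 112 108 105 100  95  91  85  75  61  51]
 [ 72  76  76  82  89  94  90  84  75  71  66  65  64  62  59  53]
 [ 65  66  67  64  67  65  60  58  52  49  45  57  64  66  65  60]
 [ 65  61  61  60  54  48  44  48  45  46  48  50  62  64  64  59]
 [ 63  63  62  60  53  48  46  51  49  48  55  58  60  60  59  55]
 [ 62  67  62  63  61  54  5
[... 499 characters left out ...]
.82 [-0.004   0.0037  0.1599] w182
175 225.93 [-0.004   0.0037  0.1574] w192
176 226.04 [-0.004   0.0037  0.1548] w179
177 226.15 [-0.004   0.0037  0.1523] w180
178 226.98 [-0.004   0.0052  0.1494] w181
179 230.05 [-0.004   0.0117  0.1453] w229
180 231.72 [-0.004   0.0151  0.142 ] w273
181 232.17 [-0.004   0.0159  0.1392] w289
182 232.37 [-0.004   0.0161  0.1365] w305
183 232.31 [-0.004   0.0157  0.134 ] w315
184 232.29 [-0.004   0.0155  0.1314] w327
185 232.66 [-0.004   0.016   0.1286] w313
186 232.98 [-0.004   0.0165  0.1258] w295
187 232.42 [-0.004   0.0151  0.1235] w278
188 232.34 [-0.004   0.0146  0.1209] w185
hole 228.67241379310346 196.31896551724137 [0.00619094 0.00275357 0.108     ]
```

```bash
python3 -m inch '[{"grip":1,"translation":[0.25,-0.16,0],"yaw":0},{"grip":1,"translation":[0.24,-0.17,0],"yaw":0},{"grip":1,"translation":[0,0,0],"yaw":0},{"grip":1,"translation":[-0.02,0.01,-0.3],"yaw":0},{"grip":1,"translation":[-0.02,0.01,-0.3],"yaw":0},{"grip":1,"translation":[-0.02,0.01,-0.3],"yaw":0},{"grip":1,"translation":[-0.02,0.01,-0.3],"yaw":0},{"grip":1,"translation":[-0.02,0.01,-0.3],"yaw":0},{"grip":1,"translation":[-0.02,0.01,-0.3],"yaw":0},{"grip":1,"translation":[0,0,0],"yaw":0}]'
```

```text
time: 13.6
position: [0.5359, 0.0096, 0.1922]
ee_rot: [0.166, 0.986, -0.0, -0.0]
force: [0.7, -0.1, -0.7]
opening: 0.0116
grasp_force: 30.0
```

```bash
python3 -m inch '[{"grip":1,"translation":[-0.02,0.01,-0.3],"yaw":0},{"grip":1,"translation":[-0.02,0.01,-0.3],"yaw":0},{"grip":1,"translation":[-0.02,0.01,-0.3],"yaw":0},{"grip":1,"translation":[-0.02,0.01,-0.3],"yaw":0},{"grip":1,"translation":[-0.02,0.01,-0.3],"yaw":0},{"grip":1,"translation":[0,0,0],"yaw":0},{"grip":1,"translation":[0,0,0],"yaw":0},{"grip":1,"translation":[0,0,0],"yaw":0},{"grip":1,"translation":[0,0,0],"yaw":0},{"grip":1,"translation":[0,0,0],"yaw":0}]'
```

```text
time: 14.6
position: [0.5351, 0.0101, 0.1776]
ee_rot: [0.166, 0.986, -0.0, 0.0]
force: [3.5, -0.8, -3.0]
opening: 0.012
grasp_force: 30.0
```

```bash
python3 look.py l2.png 2>&1 | head -14
```

```text
[0.535  0.0101 0.1776] [0.166 0.986 0.    0.   ] tcp in stand [0.0185 0.0009 0.1776] hole px [226.81855229 195.03797002]
s axle free end -0.03232203230786803 top 0.1090255248855449
 axle x -0.010623547212943245 0.013699200464924918
 z0.120 x -0.0014..0.0091 med 0.0011 y -0.0012..0.0010 med -0.0005 n7
 z0.128 x 0.0012..0.0033 med 0.0022 y -0.0003..-0.0002 med -0.0003 n2
 z0.136 x 0.0042..0.0047 med 0.0044 y -0.0002..-0.0000 med -0.0001 n2
 z0.144 x 0.0011..0.0100 med 0.0017 y -0.0011..-0.0006 med -0.0009 n4
 z0.152 x 0.0028..0.0100 med 0.0049 y -0.0007..0.0020 med -0.0005 n5
 z0.160 x 0.0037..0.0052 med 0.0037 y -0.0001..0.0002 med 0.0002 n3
t axle free end None top None
Traceback (most recent call last):
  File "look.py", line 13, in <module>
    print(' axle x',a[:,0].min(),a[:,0].max())
                    ~~~~~~~~~~^^
```

View pics/l2.png

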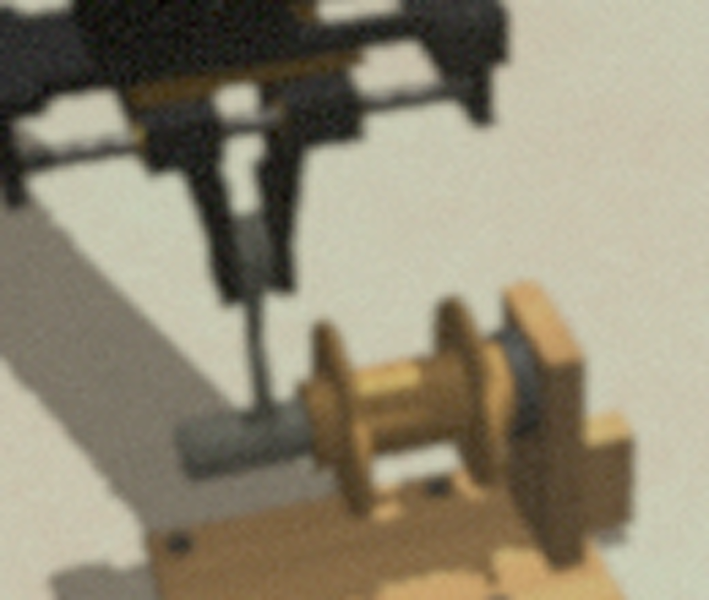

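The leg is in the cross-hole at crop (262,412), with a light side force along +x. I ease that off and go on down until the bent leg meets the axle.

```bash
python3 -m inch '[{"grip":1,"translation":[0.08,-0.03,0],"yaw":0},{"grip":1,"translation":[0,0,-0.15],"yaw":0},{"grip":1,"translation":[-0.01,0,-0.15],"yaw":0},{"grip":1,"translation":[-0.01,0,-0.15],"yaw":0},{"grip":1,"translation":[-0.01,0,-0.15],"yaw":0},{"grip":1,"translation":[0,0,0],"yaw":0},{"grip":1,"translation":[0,0,0],"yaw":0},{"grip":1,"translation":[0,0,0],"yaw":0},{"grip":1,"translation":[0,0,0],"yaw":0},{"grip":1,"translation":[0,0,0],"yaw":0}]'
```

```text
time: 15.7
position: [0.5352, 0.0099, 0.1715]
ee_rot: [0.166, 0.986, 0.0, -0.0]
force: [1.6, -0.9, -2.2]
opening: 0.0118
grasp_force: 30.0
```

```bash
python3 -m inch '[{"grip":1,"translation":[0.03,-0.01,-0.1],"yaw":0},{"grip":1,"translation":[0,0,-0.1],"yaw":0},{"grip":1,"translation":[0,0,-0.1],"yaw":0},{"grip":1,"translation":[0,0,-0.1],"yaw":0},{"grip":1,"translation":[0,0,0],"yaw":0},{"grip":1,"translation":[0,0,0],"yaw":0},{"grip":1,"translation":[0,0,0],"yaw":0},{"grip":1,"translation":[0,0,0],"yaw":0},{"grip":1,"translation":[0,0,0],"yaw":0},{"grip":1,"translation":[0,0,0],"yaw":0}]'
```

```text
time: 16.7
position: [0.5359, 0.0097, 0.1677]
ee_rot: [0.166, 0.986, 0.0, 0.0]
force: [2.0, -1.2, -0.3]
opening: 0.0119
grasp_force: 30.0
```

```bash
python3 -m inch '[{"grip":1,"translation":[0.03,-0.01,-0.1],"yaw":0},{"grip":1,"translation":[0,0,-0.1],"yaw":0},{"grip":1,"translation":[0,0,0],"yaw":0},{"grip":1,"translation":[0,0,0],"yaw":0},{"grip":1,"translation":[0,0,0],"yaw":0},{"grip":1,"translation":[0,0,0],"yaw":0},{"grip":1,"translation":[0,0,0],"yaw":0},{"grip":1,"translation":[0,0,0],"yaw":0},{"grip":1,"translation":[0,0,0],"yaw":0},{"grip":1,"translation":[0,0,0],"yaw":0}]'
```

```text
time: 17.7
position: [0.5361, 0.0096, 0.1656]
ee_rot: [0.166, 0.986, 0.0, 0.0]
force: [3.9, -1.2, 1.2]
opening: 0.0117
grasp_force: 30.0
```

```bash
python3 -m inch '[{"grip":0.6,"translation":[0,0,0],"yaw":0},{"grip":0.4,"translation":[0,0,0],"yaw":0},{"grip":0.2,"translation":[0,0,0],"yaw":0},{"grip":0.2,"translation":[0,0,0],"yaw":0},{"grip":0.2,"translation":[0,0,0],"yaw":0},{"grip":0.2,"translation":[0,0,1],"yaw":0},{"grip":0.2,"translation":[0,0,2],"yaw":0},{"grip":0.2,"translation":[0,0,2.5],"yaw":0},{"grip":0.2,"translation":[0,0,2.5],"yaw":0},{"grip":0.2,"translation":[0,0,0],"yaw":0}]'
python3 - <<'E'
from h import *
O=np.array([0.53236,0.05873]);th=np.radians(70.86);H=O-.046*np.array([np.cos(th),np.sin(th)])
s=grab('scene');c=cv2.convertScaleAbs(cv2.resize(s['pixels'][120:230,180:310],(709,600),interpolation=cv2.INTER_CUBIC),alpha=1.6)
cv2.imwrite('pics/r.png',c)
S=stand(cloud(s),H,th).reshape(-1,3);S=S[np.isfinite(S).all(1)]
S=S[(abs(S[:,0])<.05)&(abs(S[:,1])<.014)&(S[:,2]>.112)&(S[:,2]<.215)]
for z in np.arange(.112,.215,.006):
    k=S[abs(S[:,2]-z)<.003]
    if len(k): print('z%.3f x %.3f..%.3f y %.3f..%.3f n%d'%(z,k[:,0].min(),k[:,0].max(),k[:,1].min(),k[:,1].max(),len(k)))
E
```

```text
time: 18.7
position: [0.5383, 0.0096, 0.2498]
ee_rot: [0.166, 0.986, 0.001, 0.004]
force: [0.5, -0.6, 0.5]
opening: 0.0349
grasp_force: 0.0
z0.112 x 0.004..0.022 y -0.001..0.003 n4
z0.118 x 0.000..0.023 y -0.001..0.003 n9
z0.124 x 0.004..0.022 y -0.001..0.004 n10
z0.130 x 0.005..0.021 y -0.002..0.004 n13
z0.136 x 0.008..0.016 y -0.001..0.004 n5
z0.142 x 0.005..0.019 y -0.001..0.004 n6
z0.148 x 0.008..0.023 y -0.002..0.004 n9
z0.154 x 0.007..0.026 y -0.001..0.003 n6
z0.160 x 0.026..0.030 y -0.001..0.003 n5
z0.166 x 0.017..0.033 y -0.004..0.003 n6
z0.172 x 0.009..0.037 y -0.005..0.006 n19
z0.178 x 0.009..0.039 y -0.004..0.007 n19
z0.184 x 0.013..0.039 y -0.004..0.006 n18
z0.190 x 0.014..0.038 y -0.005..0.007 n26
z0.196 x 0.019..0.031 y -0.004..0.007 n21
```

View pics/r.png

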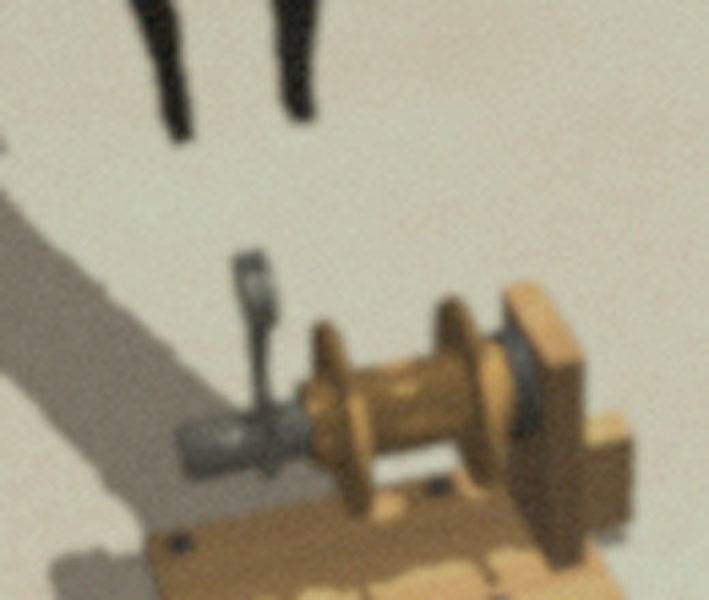

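The clip stands free in the hole, with its coil at crop (255,287) and stand coordinates about x=24 mm, z=181 mm. It leans about 0.1 rad and its bent leg rests on the axle at about (265,430). Now I close the fingers and press from above.

```bash
python3 -m inch '[{"grip":1,"translation":[0,0,0],"yaw":0},{"grip":1,"translation":[0,0,0],"yaw":0},{"grip":1,"translation":[0,0,0],"yaw":0},{"grip":1,"translation":[0,0,0],"yaw":0},{"grip":1,"translation":[0,0,0],"yaw":0},{"grip":1,"translation":[0,0,-1.5],"yaw":0},{"grip":1,"translation":[0,0,-1.5],"yaw":0},{"grip":1,"translation":[0,0,-1.2],"yaw":0},{"grip":1,"translation":[0,0,0],"yaw":0},{"grip":1,"translation":[0,0,0],"yaw":0}]' 20
python3 -c "
from h import *
H=np.array([.53236,.05873])-.046*np.array([.328,.9447]);p=arm.state()['position'];print(p,stand(p,H,np.radians(70.86)))"
```

```text
time: 19.75
position: [0.5361, 0.0096, 0.2036]
ee_rot: [0.166, 0.986, -0.0, -0.0]
force: [-0.3, 0.2, 0.2]
opening: 0.0003
grasp_force: 0.0
[0.53608588 0.0096091  0.20360378] [0.01963118 0.00081709 0.20360378]
```

```bash
python3 -m inch '[{"grip":1,"translation":[0,0,-0.2],"yaw":0},{"grip":1,"translation":[0,0,-0.2],"yaw":0},{"grip":1,"translation":[0,0,-0.2],"yaw":0},{"grip":1,"translation":[-0.02,0.01,-0.2],"yaw":0},{"grip":1,"translation":[-0.02,0.01,-0.2],"yaw":0},{"grip":1,"translation":[0,0,-0.2],"yaw":0},{"grip":1,"translation":[0,0,0],"yaw":0},{"grip":1,"translation":[0,0,0],"yaw":0},{"grip":1,"translation":[0,0,0],"yaw":0},{"grip":1,"translation":[0,0,0],"yaw":0}]'
```

```text
time: 20.75
position: [0.5372, 0.0098, 0.1929]
ee_rot: [0.166, 0.986, 0.0, 0.002]
force: [1.4, -0.3, 5.0]
opening: 0.0004
grasp_force: 2.7
```

```bash
python3 -m inch '[{"grip":1,"translation":[0,0,-0.15],"yaw":0},{"grip":1,"translation":[0,0,-0.15],"yaw":0},{"grip":1,"translation":[-0.02,0.01,-0.15],"yaw":0},{"grip":1,"translation":[-0.02,0.01,-0.15],"yaw":0},{"grip":1,"translation":[-0.02,0.01,-0.15],"yaw":0},{"grip":1,"translation":[0,0,-0.15],"yaw":0},{"grip":1,"translation":[0,0,0],"yaw":0},{"grip":1,"translation":[0,0,0],"yaw":0},{"grip":1,"translation":[0,0,0],"yaw":0},{"grip":1,"translation":[0,0,0],"yaw":0}]'
```

```text
time: 21.75
position: [0.5349, 0.0102, 0.1825]
ee_rot: [0.166, 0.986, 0.0, -0.0]
force: [-0.5, 0.1, 2.3]
opening: 0.0007
grasp_force: 1.5
```

```bash
python3 -m inch '[{"grip":1,"translation":[-0.02,0.01,-0.2],"yaw":0},{"grip":1,"translation":[-0.02,0.01,-0.2],"yaw":0},{"grip":1,"translation":[-0.02,0.01,-0.2],"yaw":0},{"grip":1,"translation":[0,0,-0.2],"yaw":0},{"grip":1,"translation":[0,0,-0.2],"yaw":0},{"grip":1,"translation":[0,0,-0.1],"yaw":0},{"grip":1,"translation":[0,0,0],"yaw":0},{"grip":1,"translation":[0,0,0],"yaw":0},{"grip":1,"translation":[0,0,0],"yaw":0},{"grip":1,"translation":[0,0,0],"yaw":0}]'
python3 - <<'E'
from h import *
O=np.array([0.53236,0.05873]);th=np.radians(70.86);H=O-.046*np.array([np.cos(th),np.sin(th)])
s=grab('scene')
S=stand(cloud(s),H,th).reshape(-1,3);S=S[np.isfinite(S).all(1)]
S=S[(abs(S[:,0])<.05)&(abs(S[:,1])<.014)&(S[:,2]>.112)&(S[:,2]<.215)]
for z in np.arange(.112,.19,.006):
    k=S[abs(S[:,2]-z)<.003]
    if len(k): print('z%.3f x %.3f..%.3f y %.3f..%.3f n%d'%(z,k[:,0].min(),k[:,0].max(),k[:,1].min(),k[:,1].max(),len(k)))
E
```

```text
time: 22.75
position: [0.5344, 0.0105, 0.1716]
ee_rot: [0.166, 0.986, 0.0, 0.0]
force: [0.1, 0.6, 0.4]
opening: 0.0007
grasp_force: 0.0
z0.112 x 0.005..0.015 y -0.001..0.002 n4
z0.118 x 0.007..0.019 y -0.001..0.004 n4
z0.124 x 0.005..0.025 y -0.001..0.003 n6
z0.130 x 0.027..0.027 y -0.001..0.001 n2
z0.136 x 0.029..0.034 y -0.001..0.002 n5
z0.142 x 0.017..0.040 y -0.004..0.006 n10
z0.148 x 0.015..0.041 y -0.005..0.006 n14
z0.154 x 0.012..0.042 y -0.005..0.007 n21
z0.160 x 0.016..0.041 y -0.005..0.006 n21
z0.166 x 0.021..0.039 y -0.005..0.007 n33
z0.172 x 0.024..0.028 y -0.007..0.009 n12
z0.178 x 0.005..0.029 y -0.007..0.011 n26
z0.184 x 0.009..0.031 y -0.007..0.010 n27
```

```bash
python3 -m inch '[{"grip":1,"translation":[0,0,1],"yaw":0},{"grip":1,"translation":[0,0,2],"yaw":0},{"grip":1,"translation":[0,0,3],"yaw":0},{"grip":1,"translation":[0,0,3],"yaw":0},{"grip":1,"translation":[0,0,0],"yaw":0},{"grip":1,"translation":[0,0,0],"yaw":0},{"grip":1,"translation":[0,0,0],"yaw":0},{"grip":1,"translation":[0,0,0],"yaw":0},{"grip":1,"translation":[0,0,0],"yaw":0},{"grip":1,"translation":[0,0,0],"yaw":0}]'
python3 - <<'E'
from h import *
O=np.array([0.53236,0.05873]);th=np.radians(70.86);H=O-.046*np.array([np.cos(th),np.sin(th)])
s=grab('scene');c=cv2.convertScaleAbs(cv2.resize(s['pixels'][145:220,190:280],(720,600),interpolation=cv2.INTER_CUBIC),alpha=1.7)
cv2.imwrite('pics/r2.png',c)
S=stand(cloud(s),H,th).reshape(-1,3);S=S[np.isfinite(S).all(1)]
S=S[(abs(S[:,0])<.05)&(abs(S[:,1])<.014)&(S[:,2]>.04)&(S[:,2]<.2)]
for z in np.arange(.04,.19,.006):
    k=S[abs(S[:,2]-z)<.003]
    if len(k): print('z%.3f x %s y %.3f..%.3f n%d'%(z,np.percentile(k[:,0]*1000,[0,20,50,80,100]).round(),k[:,1].min(),k[:,1].max(),len(k)))
E
```

```text
time: 23.8
position: [0.5341, 0.0105, 0.261]
ee_rot: [0.166, 0.986, -0.0, -0.001]
force: [0.4, 0.6, -0.3]
opening: 0.0008
grasp_force: 0.0
z0.052 x [-8. -8. -8. -8. -7.] y -0.001..0.001 n2
z0.058 x [-6. -6. -6. -6. -6.] y -0.001..-0.000 n2
z0.064 x [-6. -5.  2. 10. 13.] y -0.001..0.003 n4
z0.070 x [-4.  4. 11. 13. 14.] y -0.001..0.003 n9
z0.076 x [-6.  8. 10. 11. 11.] y -0.000..0.004 n8
z0.082 x [ 5.  7.  9. 12. 13.] y -0.012..-0.000 n2
z0.088 x [ 7.  9. 10. 16. 17.] y -0.011..0.012 n13
z0.094 x [10. 11. 12. 16. 19.] y -0.013..0.013 n23
z0.100 x [-7.  9. 11. 14. 20.] y -0.014..0.013 n40
z0.106 x [-8. -2.  5. 10. 18.] y -0.014..0.014 n61
z0.112 x [ 2.  3.  8. 14. 16.] y -0.000..0.011 n4
z0.118 x [ 6.  7. 15. 17. 17.] y -0.000..0.004 n5
z0.124 x [ 5.  8. 20. 23. 25.] y -0.001..0.003 n5
z0.130 x [25. 25. 26. 28. 29.] y -0.001..0.002 n4
z0.136 x [31. 31. 31. 33. 34.] y -0.002..0.002 n3
z0.142 x [13. 18. 23. 36. 39.] y -0.004..0.003 n11
z0.148 x [16. 19. 39. 40. 41.] y -0.005..0.006 n16
z0.154 x [14. 38. 39. 40. 42.] y -0.005..0.007 n18
z0.160 x [15. 35. 38. 39. 41.] y -0.005..0.007 n21
z0.166 x [15. 25. 30. 34. 37.] y -0.004..0.006 n34
z0.172 x [28. 28. 28. 28. 28.] y 0.004..0.004 n1
```

View pics/r2.png

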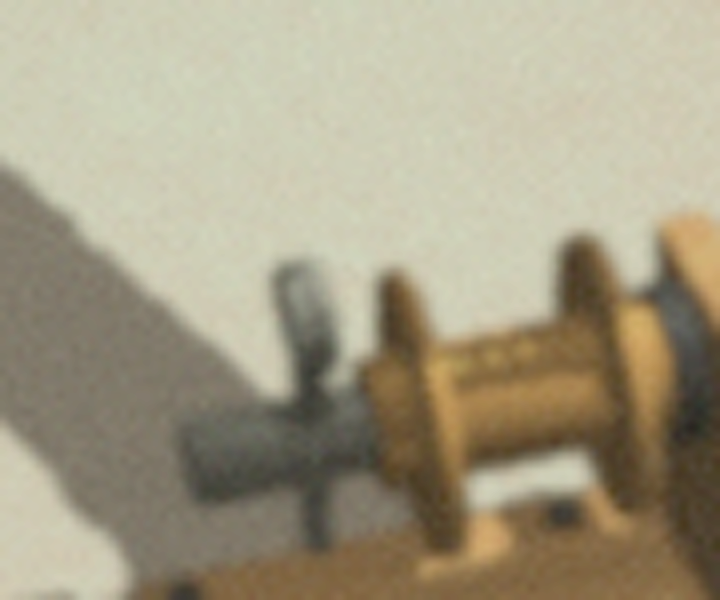

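The bent leg has ridden over: its tip shows below the axle at about (315,540), and the coil is low at (305,315). The seat is within about 2 mm of home, so I press once more to confirm it has bottomed.

```bash
python3 -m inch '[{"grip":1,"translation":[0.2,-0.07,-2.5],"yaw":0},{"grip":1,"translation":[0.2,-0.07,-2.5],"yaw":0},{"grip":1,"translation":[0,0,-2],"yaw":0},{"grip":1,"translation":[0,0,-1],"yaw":0},{"grip":1,"translation":[0,0,-0.5],"yaw":0},{"grip":1,"translation":[0,0,-0.3],"yaw":0},{"grip":1,"translation":[0,0,-0.3],"yaw":0},{"grip":1,"translation":[0,0,0],"yaw":0},{"grip":1,"translation":[0,0,0],"yaw":0},{"grip":1,"translation":[0,0,0],"yaw":0}]'
python3 -m inch '[{"grip":1,"translation":[0,0,-0.1],"yaw":0},{"grip":1,"translation":[0,0,-0.1],"yaw":0},{"grip":1,"translation":[0,0,0],"yaw":0},{"grip":1,"translation":[0,0,0],"yaw":0},{"grip":1,"translation":[0,0,0],"yaw":0},{"grip":1,"translation":[0,0,0],"yaw":0},{"grip":1,"translation":[0,0,0],"yaw":0},{"grip":1,"translation":[0,0,0],"yaw":0},{"grip":1,"translation":[0,0,0],"yaw":0},{"grip":1,"translation":[0,0,0],"yaw":0}]'
```

```text
time: 24.85
position: [0.5387, 0.0091, 0.1711]
ee_rot: [0.166, 0.986, 0.0, 0.0]
force: [-0.1, 0.6, -0.7]
opening: 0.0005
grasp_force: 0.0
time: 25.85
position: [0.5384, 0.0091, 0.1686]
ee_rot: [0.166, 0.986, 0.0, -0.0]
force: [-0.6, -0.2, -0.4]
opening: -0.0
grasp_force: 0.1
```

```bash
python3 -m inch '[{"grip":1,"translation":[0,0,-0.1],"yaw":0},{"grip":1,"translation":[0,0,-0.1],"yaw":0},{"grip":1,"translation":[0,0,-0.1],"yaw":0},{"grip":1,"translation":[0,0,-0.1],"yaw":0},{"grip":1,"translation":[0,0,0],"yaw":0},{"grip":1,"translation":[0,0,0],"yaw":0},{"grip":1,"translation":[0,0,0],"yaw":0},{"grip":1,"translation":[0,0,0],"yaw":0},{"grip":1,"translation":[0,0,0],"yaw":0},{"grip":1,"translation":[0,0,0],"yaw":0}]'
```

```text
time: 26.85
position: [0.5414, 0.0087, 0.1668]
ee_rot: [0.166, 0.986, 0.001, 0.003]
force: [3.1, -0.4, 9.2]
opening: 0.0007
grasp_force: 4.3
```

```bash
python3 -m inch '[{"grip":1,"translation":[0,0,0.5],"yaw":0},{"grip":1,"translation":[0,0,2],"yaw":0},{"grip":1,"translation":[0,0,3],"yaw":0},{"grip":1,"translation":[0,0,4],"yaw":0},{"grip":1,"translation":[-1,-3,2],"yaw":0},{"grip":1,"translation":[-1,-3,0],"yaw":0},{"grip":1,"translation":[-1,-3,0],"yaw":0},{"grip":1,"translation":[-1,-3,0],"yaw":0},{"grip":1,"translation":[0,0,0],"yaw":0},{"grip":1,"translation":[0,0,0],"yaw":0}]'
python3 - <<'E'
from h import *
O=np.array([0.53236,0.05873]);th=np.radians(70.86);H=O-.046*np.array([np.cos(th),np.sin(th)])
s=grab('scene');t=grab('top');c=cv2.convertScaleAbs(s['pixels'],alpha=1.5);c[0:225,0:270]=cv2.convertScaleAbs(cv2.resize(s['pixels'][145:220,190:280],(270,225),interpolation=cv2.INTER_CUBIC),alpha=1.7)
cv2.imwrite('pics/end.png',c)
for n,d in(('s',s),('t',t)):
    S=stand(cloud(d),H,th).reshape(-1,3);S=S[np.isfinite(S).all(1)]
    a=S[(abs(S[:,0])<.004)&(S[:,1]<-.012)&(S[:,1]>-.03)&(S[:,2]>.1)];print('axle top',np.median(a[:,2]))
    f=S[(S[:,0]>.025)&(S[:,0]<.045)&(S[:,1]>.015)&(S[:,1]<.12)&(S[:,2]>.07)&(S[:,2]<.14)];print('flange',np.percentile(f[:,1],[2,10,25]))
    S=S[(abs(S[:,0])<.05)&(abs(S[:,1])<.012)&(S[:,2]>.04)&(S[:,2]<.2)]
    for z in list(np.arange(.042,.075,.006))+list(np.arange(.114,.19,.006)):
        k=S[abs(S[:,2]-z)<.003]
        if len(k): print(n,'z%.3f x %s y %.3f..%.3f n%d'%(z,np.percentile(k[:,0]*1000,[0,20,50,80,100]).round(),k[:,1].min(),k[:,1].max(),len(k)))
    print('max z',S[:,2].max())
E
```

```text
time: 27.85
position: [0.4977, -0.1111, 0.2793]
ee_rot: [0.166, 0.986, 0.0, -0.001]
force: [-0.2, 0.3, -0.2]
opening: 0.0004
grasp_force: 0.0
axle top 0.10786450165094608
flange [0.03167359 0.03204377 0.03498715]
s z0.048 x [-9. -9. -9. -9. -9.] y -0.001..0.002 n2
s z0.054 x [-7. -7. -7. -7. -7.] y -0.001..-0.001 n1
s z0.060 x [-7. -6. -6. -5. -4.] y -0.001..-0.000 n2
s z0.066 x [-7. -5. 10. 11. 12.] y -0.001..0.003 n6
s z0.072 x [-5.  9. 10. 12. 13.] y -0.001..0.004 n10
s z0.114 x [ 5.  7. 13. 15. 17.] y -0.000..0.002 n5
s z0.120 x [ 6.  7. 20. 20. 21.] y -0.001..0.004 n5
s z0.126 x [25. 25. 25. 25. 25.] y 0.001..0.003 n2
s z0.132 x [27. 27. 29. 30. 30.] y -0.002..0.002 n5
s z0.138 x [24. 28. 35. 36. 37.] y -0.004..0.002 n3
s z0.144 x [17. 19. 37. 39. 41.] y -0.005..0.006 n15
s z0.150 x [14. 25. 40. 41. 42.] y -0.005..0.006 n18
s z0.156 x [18. 38. 39. 40. 44.] y -0.004..0.007 n17
s z0.162 x [31. 35. 37. 38. 40.] y -0.004..0.007 n21
s z0.168 x [19. 25. 29. 33. 37.] y -0.004..0.007 n28
max z 0.16852791405759993
axle top 0.10776527010706871
flange [0.03177343 0.0328314  0.03528615]
t z0.114 x [2. 2. 2. 2. 2.] y 0.002..0.002 n1
t z0.120 x [2. 3. 3. 4. 4.] y -0.000..0.003 n2
t z0.126 x [6. 6. 6. 6. 6.] y -0.001..0.004 n2
t z0.132 x [5. 5. 5. 5. 5.] y 0.002..0.002 n1
t z0.138 x [ 7.  8.  9. 13. 28.] y -0.001..0.005 n5
t z0.144 x [18. 21. 24. 30. 32.] y 0.005..0.007 n6
t z0.150 x [10. 11. 16. 37. 39.] y 0.002..0.007 n5
t z0.156 x [11. 12. 14. 41. 42.] y -0.003..0.007 n11
t z0.162 x [13. 17. 24. 37. 40.] y -0.005..0.006 n32
t z0.168 x [17. 23. 28. 34. 37.] y -0.005..0.006 n34
max z 0.16884504059228345
```

View pics/end.png

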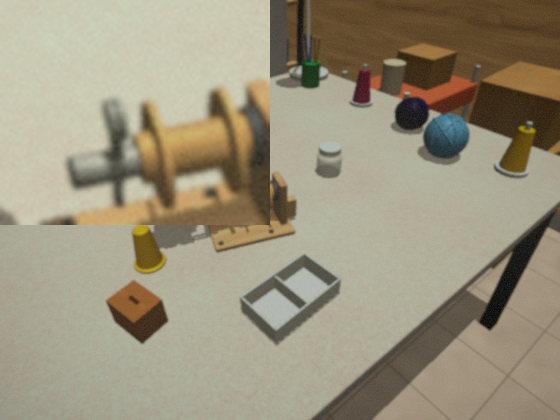

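The close-up shows the clip pressed down, with its bent leg under the axle at about (118,190) and the reel against its collar. The cone (147,247), jar (329,158) and tray (291,295) have not moved. The measured seat point is within about 1 mm of the hole's centre, and the clip resisted a 9 N press without sinking, so I hand in.

```bash
python3 -c "
from bench import arm
print(arm.finish_job())"
```

```text
the job is handed in; nothing more can be done
None
```

I handed the job in at about 28 s; no verdict came back. The reel is home against its collar and the clip is pressed home in the cross-hole with its bent leg under the axle, though it leans about 0.2 rad; the cone, jar and tray were left alone.

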